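Gauge a heat pipe and hang it in its size's tub

ROBOT

A 6-joint arm with a two-finger parallel gripper is mounted at the origin on the work surface. World frame = base frame: x ahead of the robot, y to its left, z up, the work surface at z = 0. Lengths are in m, angles in rad, forces in N, time in s.
With the tool pointing down it reaches from about 0.275 to 0.825 m from the base axis. Payload 4.9 kg.
Tool frame: the origin (TCP) lies midway between the tips of the shut fingers; the grasp point (between the pads) lies 19 mm behind it (grip_point_offset is the distance from the TCP to the grasp point, in m); z points along the fingers, x is the direction in which the jaws open and shut, and the axes are right-handed (so a half turn about z gives the same grasp; the last joint's range is limited). The gripper opens to 85 mm and grips with 20 to 120 N. Pads are 22 mm wide; open, the fingers measure 114 mm over their backs; the gripper's body (76 mm by 85 mm) begins 54 mm behind the grasp point. The pads swing forward as they close: fully open they stand 13 mm farther back than shut.
Start: joints at [0.97, 0.326, -0.193, 1.052, 0, 1.437], TCP at [0.248, 0.491, 0.231] pointing down, gripper open.
Joint ranges: [-2.65, 2.65], [-0.97, 1.79], [-1.3, 1.35], [-1.93, 2.1], [-1.47, 1.37], [-3.14, 3.14]. Speed limits (rad/s): [2.57, 2.57, 3.14, 3.14, 3.14, 3.14].

INTERFACE

Orientations are given as a rotation vector (axis times angle).
In Python, from cell import * gives the robot as it stands. Calls block until the motion is done:
- movep(position, orientation): joint-space move of the TCP to a pose.
- move_l(position, velocity=0.15, rot=None, until_force=None): straight line of the TCP; rot=None keeps the orientation; velocity is the mean speed in m/s. With until_force (N) it stops when the force on the tool has changed by that much, and returns True; else False.
- set_joints(angles): joint-space move.
- let_go() and grab(newtons=None): open the fingers fully, or close them until they stop; newtons is the grip in N (None keeps the last).
- sleep(seconds).
- ik(position, orientation): joint angles nearest the present ones, or None.
- get_state(): the state.
- grab_frame(name): name is "scene" or "top"; returns a dict with "img" (384x512x3 uint8, red, green, blue), "fx", "fy", "cx", "cy" (pixels), "cam_to_world" (4x4, takes a point from camera to world coordinates). Camera axes: x right, y down, z forward; pixel columns grow to the right and rows downward; lengths in m; the calibration is good to about 2 mm. A picture is of the moment at which its call begins. There is no depth.
A pose or a line that the arm cannot do raises MotionError and nothing moves.
- sign_off(): hands the job in, once; it reports no verdict.
Trained networks look in the newest picture that a camera, given by its name, has taken for a name from the list of things; names that differ only in an ending like _2 or _b are one class to them, and where a whole thing is asked for, a point or a joint stands for the part that bears it (a point fixed in the world has none). Each returns a list of dicts, best first, with "score" (0 to 1); they miss things now and then, are a little off and sometimes report something else, mostly with a low value. They report only what shows in the picture. A call takes as long as a camera call. They do not tell look-alikes from the thing itself.
- spot_in(camera, name): "centre" ([column, row] in pixels, amid what is visible of it).
- silhouettes(camera, name): "mask" (384x512 bool, what is visible of it) and "centre" ([column, row] in pixels, amid what is visible of it).
- tip_of(camera, name): "centre" ([column, row] in pixels: a listed point, or the origin of a listed thing).
The state is a dict: "clock": time; "q": joint angles; "joint_velocities": joint speeds; "tau": joint torques, N m; "position": TCP position; "eef_rot": TCP orientation; "contact_force": force on the tool from outside, world axes, zero at the start; "wrist_torque": the same for the moment, N m; "finger_gap": opening from 0.0 (shut) to 1.0 (fully open).
Only numpy, scipy, OpenCV 4.12 (cv2) and the standard library are available. Lean on these libraries where they do the work, as an engineer would, in place of code of your own. Each camera call takes 0.05 s, during which the arm holds its last target.

TASK

Size the copper heat pipe that stands on the green mat: push its straight leg down through the gauge plate's largest hole (red ring) until its end stands well out below, draw it out, and step down in the same way to the blue-ringed hole and then the yellow-ringed one, gently offering it squarely there too, but not forcing it if it will not go in. The smallest hole that it passes cleanly is its size: lower the pipe onto the rim of the tub of that hole's ring colour, so that it hangs by its bend with the leg inside, clear of the tub's floor, and the short lip outside, and only then let go. Leave the other pipe standing in its socket, and do not shift the heat sink, the fan or the screwdriver.

Things in the scene. Friction and masses are not known exactly. Their poses are not given: they have to be found in the camera images.
- mat: green work mat, flat (2 mm), 240 (x) by 360 (y) mm, with the gauge and one pipe in its socket on it; the other pipe and socket stand beyond its +y edge. Origin at its centre, x roughly away from the robot, y to the robot's left.
- gauge_plate: aluminium plate of the hole gauge, 70 (x) by 190 (y) by 8 mm thick, fixed on its stand at a 30 degree slope, lower edge towards the robot. Origin: centre of its underside, 105 mm above the bench. z: its normal, up and back to the robot, the holes' axis; x up the slope, away from the robot; y along the row of three through-holes. Open for 90 mm below; an end 12 mm out below has plainly passed.
- hole_large (a point): centre of the 25 mm hole's mouth (red ring) on the plate's upper face, at plate x = 0, y = +58, z = 8 mm; axes as the plate's. Both pipes pass.
- hole_middle (a point): centre of the 21 mm hole's mouth (blue ring) on the plate's upper face, at plate x = 0, y = 0, z = 8 mm; axes as the plate's. Both pipes pass.
- hole_small (a point): centre of the 14 mm hole's mouth (yellow ring) on the plate's upper face, at plate x = 0, y = -58, z = 8 mm; axes as the plate's. The 12 mm pipe passes; the 19 mm pipe stops with its rounded end about 3 mm in the mouth: offer it centred, with a light push of a few newtons.
- pipe_thick: copper heat pipe, 19 mm thick, bent like a walking stick: straight leg, half-circle bend, short lip pointing back down. Origin: centre of the leg's lower end; z up the leg, lip towards -x. Leg straight for z 0 to 105 mm, its end rounded to a half ball. About 200 g. Stands in its socket, its end 10 mm above the bench, leaning up to 3 degrees. Which of the two pipes is on the mat varies.
- pipe_thin: copper heat pipe, 12 mm thick, bent like a walking stick: straight leg, half-circle bend, short lip pointing back down. Origin: centre of the leg's lower end; z up the leg, lip towards -x. Leg straight for z 0 to 105 mm, its end rounded to a half ball. About 100 g. Stands in its socket, its end 10 mm above the bench, leaning up to 3 degrees. Which of the two pipes is on the mat varies.
- thick_tip (a point): centre of the lower end of the 19 mm pipe's leg
- thin_tip (a point): centre of the lower end of the 12 mm pipe's leg
- thick_crown (a point): highest centre-line point of the 19 mm pipe's bend, at x = -24, z = 129 mm in the pipe's frame; the bend's centre-line radius is 24 mm
- thin_crown (a point): highest centre-line point of the 12 mm pipe's bend, at x = -24, z = 129 mm in the pipe's frame; the bend's centre-line radius is 24 mm
- thick_lip (a point): centre of the end of the 19 mm pipe's short lip, at x = -48, z = 75 mm in the pipe's frame
- thin_lip (a point): centre of the end of the 12 mm pipe's short lip, at x = -48, z = 75 mm in the pipe's frame
- socket_thick: plywood block 64 by 64 by 55 mm, fixed, with a 45 mm deep hole that the 19 mm pipe stands in. Origin at the centre of its underside.
- socket_thin: plywood block 64 by 64 by 55 mm, fixed, with a 45 mm deep hole that the 12 mm pipe stands in. Origin at the centre of its underside.
- tub_blue: blue plastic soak tub, open on top, empty, held fast to the bench, for the pipe size with the blue ring. Outside 120 (x) by 150 (y) by 145 mm high, walls and floor 5 mm thick, plain straight rim. Origin: centre of its underside, z up; x points roughly away from the robot, so the -x wall is nearest the robot.
- tub_yellow: yellow plastic soak tub, open on top, empty, held fast to the bench, for the pipe size with the yellow ring. Outside 120 (x) by 150 (y) by 145 mm high, walls and floor 5 mm thick, plain straight rim. Origin: centre of its underside, z up; x points roughly away from the robot, so the -x wall is nearest the robot.
- gauge: the gauge's grey stand with its plate: base 120 by 200 mm, posts at both ends, highest point about 130 mm; fixed. Origin at the centre of its underside.
- heat_sink: bystander: loose dark finned heat sink, 70 by 100 by 40 mm high, in front of the robot. Origin under its centre.
- fan: bystander: loose black case fan lying flat, 120 by 120 by 38 mm, beyond the mat. Origin under its centre.
- screwdriver: bystander: loose screwdriver with a red handle, 190 mm long, lying beyond the tubs.
There are look-alikes about, which are no part of the job. Leave any black or turquoise look-alike of the pipe_thin alone.

How it is judged:
By the outcome, as a careful person would: the job done as asked, in the order asked, and still so for the second after the job is handed in, with the robot touching nothing.
It also fails if it takes over 48 s, if anything falls off the work surface, if the arm or the gripper's body presses on something with over 40 N, if the wrist force passes 120 N, or if a joint passes its speed limit or range.

## Working session

There is one attempt and no reset: what is moved stays moved. The work goes in short steps, each a Python script; the robot and the scene stay as the last script left them, time stands still between calls to the robot, and variables do not carry over. Pictures are saved under pics/ and viewed, and the job is handed in when it is done.

```bash
ls; mkdir -p pics
python3 - <<'E'
from cell import *
import cv2,numpy as np
for n in ("scene","top"):
    f=grab_frame(n); cv2.imwrite(f"pics/{n}0.png",cv2.resize(f["img"][:,:,::-1],(800,600),interpolation=cv2.INTER_CUBIC))
    print(n,f["fx"],f["fy"],f["cx"],f["cy"]);print(np.round(f["cam_to_world"],4))
print(get_state())
E
```

```text
pics
scene 384.98834938164543 384.98834938164543 256.1026160748089 190.49562847059482
[[-0.4722  0.6859 -0.5537  1.1251]
 [ 0.8815  0.3631 -0.3019  0.411 ]
 [-0.006  -0.6306 -0.7761  0.9564]
 [ 0.      0.      0.      1.    ]]
top 479.21920796358523 479.21920796358523 252.84339040756777 187.58594890956655
[[-0.0285 -0.9938  0.1075  0.3591]
 [-0.9995  0.0294  0.0066  0.0924]
 [-0.0097 -0.1073 -0.9942  1.5533]
 [ 0.      0.      0.      1.    ]]
{'clock': 0.1, 'q': array([ 9.69805321e-01,  3.26856607e-01, -1.93457322e-01,  1.05200446e+00,
        2.42937246e-05,  1.43660249e+00]), 'joint_velocities': array([ 0.00091427, -0.00136224,  0.00230824, -0.0002195 ,  0.00130121,
        0.00072596]), 'tau': array([ 3.91781559e-04, -4.44238114e+01,  2.63039178e+01,  7.88679376e-03,
       -1.24650319e-04,  2.92407762e-06]), 'position': array([0.24720699, 0.4907467 , 0.23059739]), 'eef_rot': array([ 2.67448838e+00,  1.64710987e+00, -2.20026225e-03]), 'contact_force': array([-0.58219975, -0.38625784, -0.00464958]), 'wrist_torque': array([-0.0058635 ,  0.06317519,  0.05295808]), 'finger_gap': 1.0020089241499677}
```

View pics/scene0.png

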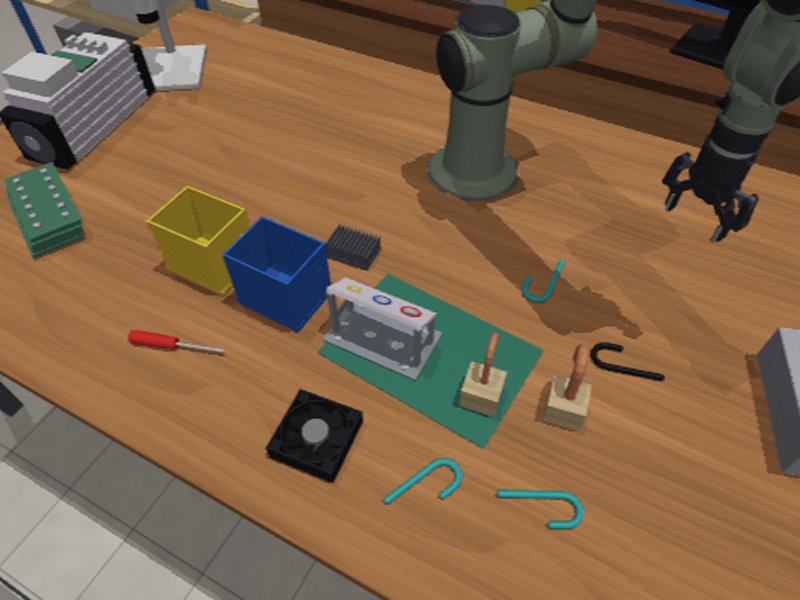

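View pics/top0.png

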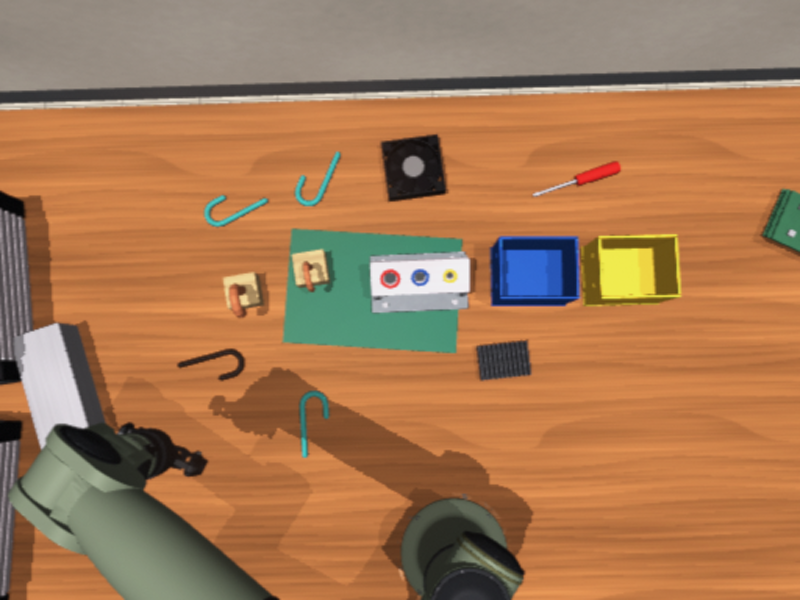

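Both pictures show the copper pipes standing in sockets. The one on the mat is at about scene (490,360) and top (315,275) of the 800-px pictures. The other is off the mat at scene (577,370) and top (237,295). The turquoise and black hooks lying flat are look-alikes.

```bash
cat > h.py <<'E'
from cell import *
import cv2,numpy as np
from scipy.spatial.transform import Rotation as R
def ray(f,p):
    M=f["cam_to_world"];d=np.array([(p[0]-f["cx"])/f["fx"],(p[1]-f["cy"])/f["fy"],1.])
    d=M[:3,:3]@d;return M[:3,3],d/np.linalg.norm(d)
def tri(fs,ps):
    A=np.zeros((3,3));b=np.zeros(3);rs=[ray(f,p) for f,p in zip(fs,ps)]
    for o,d in rs:
        P=np.eye(3)-np.outer(d,d);A+=P;b+=P@o
    x=np.linalg.solve(A,b);return x,[round(float(np.linalg.norm((np.eye(3)-np.outer(d,d))@(x-o)))*1000,1) for o,d in rs]
def plane(f,p,z):
    o,d=ray(f,p);return o+d*(z-o[2])/d[2]
def proj(f,X):
    M=np.linalg.inv(f["cam_to_world"]);c=M[:3,:3]@np.asarray(X,float)+M[:3,3]
    return np.array([f["fx"]*c[0]/c[2]+f["cx"],f["fy"]*c[1]/c[2]+f["cy"]])
def crop(f,c,r,name,s=8):
    x,y=int(c[0]),int(c[1]);x0=max(0,x-r);y0=max(0,y-r)
    im=f["img"][y0:y+r,x0:x+r,::-1];cv2.imwrite("pics/"+name,cv2.resize(im,None,fx=s,fy=s,interpolation=cv2.INTER_CUBIC));return x0,y0
E
python3 - <<'E'
from h import *
F={n:grab_frame(n) for n in("scene","top")}
import pickle;pickle.dump(F,open("f0.pkl","wb"))
D={}
for nm in "thin_crown thick_crown thin_lip thick_lip hole_large hole_middle hole_small gauge_plate tub_blue tub_yellow mat socket_thin socket_thick gauge".split():
    r={n:[(np.round(d["centre"],1).tolist(),round(d["score"],2)) for d in tip_of(n,nm)][:4] for n in F}
    D[nm]=r
    print(nm,r)
    if r["scene"] and r["top"]: print("   ",tri([F["scene"],F["top"]],[r["scene"][0][0],r["top"][0][0]]))
for nm in("pipe_thin","pipe_thick"):
    for n in F: print(nm,n,[(np.round(d["centre"],1).tolist(),round(d["score"],2)) for d in spot_in(n,nm)])
crop(F["scene"],(340,245),50,"s1.png");crop(F["top"],(178,178),50,"t1.png")
E
```

```text
thin_crown {'scene': [([291.7, 300.6], 0.67), ([369.3, 325.0], 0.63), ([340.7, 192.0], 0.63), ([369.3, 222.0], 0.62)], 'top': [([151.4, 230.3], 0.71), ([133.4, 138.2], 0.68), ([194.7, 131.8], 0.67), ([201.2, 252.7], 0.61)]}
    (array([ 0.49696367,  0.37524728, -0.29750388]), [153.2, 153.2])
thick_crown {'scene': [([372.0, 225.9], 0.49)], 'top': [([149.6, 190.0], 0.72)]}
    (array([0.5128522 , 0.40749552, 0.14736848]), [0.5, 0.5])
thin_lip {'scene': [([349.6, 335.2], 0.74), ([341.0, 177.7], 0.63), ([283.2, 317.2], 0.54), ([314.0, 224.5], 0.53)], 'top': [([138.1, 239.3], 0.81), ([142.3, 123.7], 0.8), ([207.5, 268.5], 0.63), ([197.0, 111.7], 0.57)]}
    (array([ 0.4123622 ,  0.56825977, -0.69318281]), [87.9, 87.9])
thick_lip {'scene': [([366.5, 232.1], 0.71)], 'top': [([153.7, 196.5], 0.51), ([157.7, 185.2], 0.49)]}
    (array([0.49882931, 0.40341312, 0.09630967]), [2.6, 2.6])
hole_large {'scene': [([259.3, 198.4], 0.58)], 'top': [([248.6, 179.5], 0.9), ([393.5, 174.4], 0.58)]}
    (array([0.54214745, 0.10920321, 0.11321022]), [5.5, 5.5])
hole_middle {'scene': [([242.0, 190.2], 0.84)]
[... 1032 characters left out ...]
e': [([357.7, 262.7], 0.96)], 'top': [([161.4, 186.0], 0.83), ([264.1, 109.5], 0.42)]}
    (array([5.40014375e-01, 4.05577115e-01, 1.55633044e-04]), [4.4, 4.4])
gauge {'scene': [([249.1, 217.0], 0.84)], 'top': [([267.7, 184.5], 0.96)]}
    (array([ 0.53551759,  0.05823582, -0.01705936]), [5.1, 5.1])
pipe_thin scene [([274.1, 307.3], 0.63), ([355.7, 316.3], 0.62), ([313.0, 227.1], 0.61), ([394.3, 234.3], 0.57), ([369.6, 234.1], 0.5), ([352.7, 182.8], 0.49), ([103.1, 217.8], 0.49)]
pipe_thin top [([203.9, 120.6], 0.8), ([137.9, 228.1], 0.67), ([193.1, 262.5], 0.55), ([140.9, 132.3], 0.51), ([197.0, 175.3], 0.39)]
pipe_thick scene [([367.9, 235.5], 0.82)]
pipe_thick top [([151.4, 190.9], 0.46)]
```

Run:
```python
from h import *
import pickle;F=pickle.load(open("f0.pkl","rb"))
S,T=F["scene"],F["top"]
crop(S,(340,240),37,"s2.png");crop(T,(178,178),37,"t2.png")
crop(S,(243,200),37,"s3.png");crop(T,(268,178),37,"t3.png")
ims=[cv2.imread("pics/%s.png"%k) for k in("s2","t2","s3","t3")]
ims=[cv2.resize(i,(300,300)) for i in ims]
ims=[cv2.resize(i,(295,295)) for i in ims]
cv2.imwrite("pics/m1.png",np.vstack([np.hstack(ims[:2]),np.hstack(ims[2:])]))
for n,f,roi in(("s",S,(205,170,290,215)),("t",T,(235,160,305,195))):
    h=cv2.cvtColor(f["img"],cv2.COLOR_RGB2HSV);m0=np.zeros(h.shape[:2],bool);m0[roi[1]:roi[3],roi[0]:roi[2]]=1
    H,Sa,V=[h[...,i].astype(int) for i in range(3)]
    for c,m in(("red",((H<8)|(H>172))&(Sa>110)),("blue",(H>100)&(H<130)&(Sa>110)),("yel",(H>20)&(H<35)&(Sa>90))):
        m=(m&m0).astype(np.uint8);k,l,st,ce=cv2.connectedComponentsWithStats(m)
        for i in range(1,k):
            if st[i,4]>8:print(n,c,st[i].tolist(),ce[i].round(1))
```

```text
s red [256, 196, 14, 7, 34] [262.5 199. ]
s blue [205, 170, 6, 25, 110] [206.9 180.3]
s blue [239, 189, 11, 6, 21] [244.1 192.2]
s yel [222, 183, 9, 4, 19] [225.9 184.5]
t red [244, 173, 12, 11, 56] [249.6 177.7]
t blue [264, 173, 10, 10, 38] [268.6 177.4]
t yel [284, 172, 9, 9, 46] [287.8 176.3]
```

View pics/m1.png

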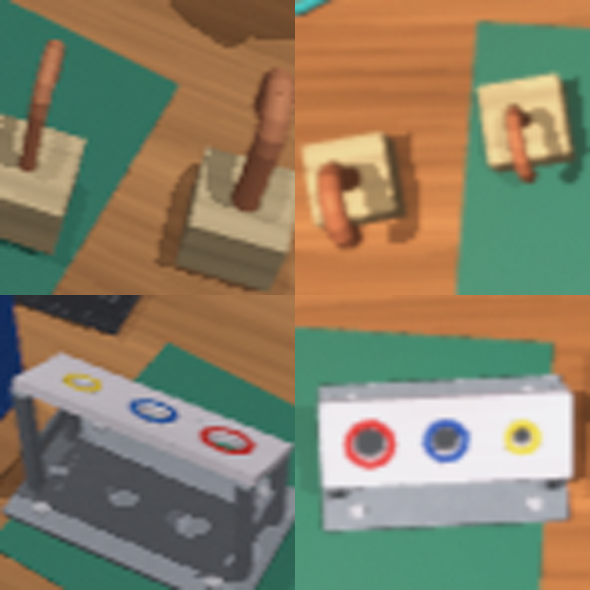

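```bash
cat > fit.py <<'E'
from h import *
import pickle
from scipy.optimize import minimize
F=pickle.load(open("f0.pkl","rb"));S,T=F["scene"],F["top"]
def copper(f,c,r=24):
    h=cv2.cvtColor(f["img"],cv2.COLOR_RGB2HSV).astype(int)
    return h
def model():
    z=np.linspace(47,105,30);P=[(0,0,a) for a in z]
    t=np.linspace(0,np.pi,40);P+=[(-24+24*np.cos(a),0,105+24*np.sin(a)) for a in t]
    P+=[(-48,0,a) for a in np.linspace(105,75+6,10)]
    return np.array(P)/1000
M=model()
def pose(p): # x,y,z tip, yaw, lean about x,y
    return R.from_euler("xy",p[4:6])*R.from_euler("z",p[3]),np.array(p[:3])
def render(f,p,rad,box,s=4):
    r,t=pose(p);X=r.apply(M)+t
    inv=np.linalg.inv(f["cam_to_world"]);C=X@inv[:3,:3].T+inv[:3,3]
    u=(f["fx"]*C[:,0]/C[:,2]+f["cx"]-box[0]+.5)*s-.5;v=(f["fy"]*C[:,1]/C[:,2]+f["cy"]-box[1]+.5)*s-.5
    w=f["fx"]*rad/C[:,2]*s
    im=np.zeros(((box[3]-box[1])*s,(box[2]-box[0])*s),np.uint8)
    for a,b,c in zip(u,v,w): cv2.circle(im,(int(round(a*16)),int(round(b*16))),int(round(c*16)),255,-1,shift=4)
    return cv2.resize(im,None,fx=1/s,fy=1/s,interpolation=cv2.INTER_AREA)/255.
E
python3 - <<'E'
from fit import *
for c,a,b in(("red",(262.5,199),(249.6,177.7)),("blue",(244.1,192.2),(268.6,177.4)),("yel",(225.9,184.5),(287.8,176.3))): print(c,tri([S,T],[a,b]))
# silhouettes
grab_frame("scene");grab_frame("top")
for n,f,c in(("scene",S,(313,227)),("top",T,(199,174))):
    for nm in("pipe_thin","pipe_thick"):
        for d in silhouettes(n,nm):
            if np.hypot(*(np.array(d["centre"])-c))<15: print(n,nm,d["score"],d["centre"],d["mask"].sum());np.save(f"sil_{n}_{nm}.npy",d["mask"])
h=cv2.cvtColor(S["img"],cv2.COLOR_RGB2HSV)
for r in range(211,252,3): print(r,[tuple(int(x) for x in h[r,c]) for c in range(305,322,2)])
E
```

```text
red (array([0.54426097, 0.11237868, 0.11559374]), [1.6, 1.6])
blue (array([0.54413159, 0.0543755 , 0.11166154]), [1.1, 1.1])
yel (array([ 0.54553291, -0.00400703,  0.11430639]), [0.8, 0.8])
scene pipe_thin 0.69 [314.2, 226.7] 119
top pipe_thin 0.38 [196.7, 173.9] 55
211 [(81, 142, 113), (80, 142, 113), (81, 140, 113), (80, 142, 113), (80, 142, 113), (80, 142, 113), (80, 142, 113), (80, 139, 114), (76, 107, 114)]
214 [(81, 140, 113), (81, 140, 113), (81, 139, 114), (81, 142, 113), (81, 142, 113), (10, 144, 145), (10, 139, 169), (61, 53, 106), (81, 138, 113)]
217 [(81, 140, 113), (82, 138, 113), (81, 138, 113), (82, 138, 113), (26, 56, 109), (11, 137, 182), (10, 141, 168), (78, 112, 107), (81, 138, 113)]
220 [(81, 138, 113), (81, 139, 114), (81, 138, 113), (81, 140, 113), (12, 127, 144), (10, 134, 189), (11, 135, 144), (81, 139, 114), (80, 141, 114)]
223 [(81, 139, 114), (81, 139, 114), (81, 140, 113), (71, 75, 102), (11, 138, 177), (11, 137, 183), (52, 50, 96), (81, 142, 113), (81, 137, 115)]
226 [(81, 139, 114), (81, 141, 114), (80, 141, 114), (20, 79, 107), (11, 139, 167), (13, 111,
[... 494 characters left out ...]
[(20, 89, 132), (19, 79, 183), (12, 131, 109), (10, 147, 109), (17, 94, 162), (19, 78, 186), (19, 81, 177), (20, 80, 178), (20, 77, 192)]
241 [(19, 87, 135), (19, 87, 149), (9, 148, 100), (10, 147, 113), (19, 84, 176), (19, 81, 180), (19, 83, 168), (19, 83, 166), (19, 79, 184)]
244 [(19, 87, 137), (16, 101, 114), (10, 151, 105), (10, 140, 115), (19, 82, 167), (20, 82, 172), (20, 83, 173), (19, 78, 190), (19, 79, 183)]
247 [(20, 78, 179), (19, 78, 182), (20, 80, 186), (20, 81, 183), (19, 82, 175), (19, 82, 175), (19, 80, 182), (20, 78, 189), (20, 82, 147)]
250 [(20, 79, 187), (19, 79, 181), (19, 80, 179), (19, 81, 176), (19, 79, 177), (19, 81, 180), (19, 78, 183), (19, 79, 187), (63, 56, 95)]
```

Run:
```python
from fit import *
SB=(296,200,330,255);TB=(184,156,214,196)
def mask(f,b):
    h=cv2.cvtColor(f["img"],cv2.COLOR_RGB2HSV).astype(int)[b[1]:b[3],b[0]:b[2]]
    m=((h[...,0]<=15)&(h[...,1]>=98)).astype(np.uint8)
    k,l,st,ce=cv2.connectedComponentsWithStats(m);i=1+np.argmax(st[1:,4]);return (l==i).astype(float)
mS,mT=mask(S,SB),mask(T,TB);print(mS.sum(),mT.sum())
for row in mT: print("".join(".#"[int(v)] for v in row))
for c,a,b in(("red",(262.5,199),(249.6,177.7)),("blue",(244.1,192.2),(268.6,177.4)),("yel",(225.9,184.5),(287.8,176.3))): print(c,plane(S,a,.1119),plane(T,b,.1119))
def cost(p,rad,reg=True):
    e=0
    for f,b,m in((S,SB,mS),(T,TB,mT)):
        # z min of 47: rendered
        e+=((render(f,p,rad,b)-m)**2).sum()/m.sum()
    return e+((p[2]-.01)/.004)**2*.02+ (np.hypot(p[4],p[5])/.06)**2*.03
for rad in(.006,.0095):
    best=None
    for yaw in(-.3,0,.3):
      for x in(.53,.55):
        p0=np.array([x,.275,.01,yaw,0,0])
        sx=np.vstack([p0]+[p0+d for d in np.diag([.012,.012,.004,.2,.04,.04])])
        r=minimize(cost,p0,args=(rad,),method="Nelder-Mead",options=dict(initial_simplex=sx,maxiter=900,xatol=1e-5,fatol=1e-5))
        r=minimize(cost,r.x,args=(rad,),method="Nelder-Mead",options=dict(maxiter=600))
        print(rad,r.fun,r.x.round(4))
        if best is None or r.fun<best.fun:best=r
    if rad==.006:
        np.save("pipe.npy",best.x)
        out=[]
        for f,b,m in((S,SB,mS),(T,TB,mT)):
            im=cv2.resize(f["img"][b[1]:b[3],b[0]:b[2],::-1],None,fx=10,fy=10,interpolation=cv2.INTER_NEAREST)
            q=(cv2.resize(render(f,best.x,rad,b),None,fx=10,fy=10,interpolation=cv2.INTER_LINEAR)>.5).astype(np.uint8)
            cs,_=cv2.findContours(q,cv2.RETR_EXTERNAL,cv2.CHAIN_APPROX_NONE);cv2.drawContours(im,cs,-1,(255,255,0),1)
            out.append(cv2.copyMakeBorder(im,0,550-im.shape[0],0,0,cv2.BORDER_CONSTANT))
        cv2.imwrite("pics/fit1.png",np.hstack(out))
```

```text
215.0 87.0
..............................
..............................
..............................
..............................
..............................
..............................
..............................
..............................
..............................
..............................
..............................
...........##.................
..........####................
..........#####...............
..........######..............
..........######..............
..........######..............
..........####................
..........####................
..........#####...............
..........#####...............
..........#####...............
...........####...............
...........####...............
...........#####..............
...........#####..............
...........######.............
............####..............
.............####.............
..............###.............
..............................
..............................
..............................
..............................
..............................
....
[... 560 characters left out ...]
74  0.2776  0.0132 -0.2261  0.0602 -0.0157]
0.006 1.82449240392221 [ 0.5758  0.2749  0.0077  0.1837 -0.0072  0.0432]
0.006 1.7694549180746073 [ 0.4554  0.2782  0.0111 -0.2408  0.0716  0.0005]
0.006 1.797047538090769 [ 0.5792  0.2748  0.0103  0.1752 -0.0009 -0.0039]
0.0095 1.624600325267787 [0.4507 0.2689 0.0109 0.0622 0.0053 0.0106]
0.0095 1.6229313252857391 [0.4494 0.2677 0.0102 0.616  0.0078 0.007 ]
0.0095 1.6225219193933758 [ 0.4508  0.2678  0.0102 -0.4807 -0.0012 -0.0088]
0.0095 1.6295418543940328 [ 0.4492  0.2712  0.0094 -0.0784  0.0274  0.0176]
0.0095 1.4947612693447676 [ 0.4493  0.2687  0.0078  2.0869 -0.0176 -0.0279]
0.0095 2.80033469125153 [0.5721 0.2756 0.0102 0.2359 0.0078 0.0286]
```

View pics/fit1.png

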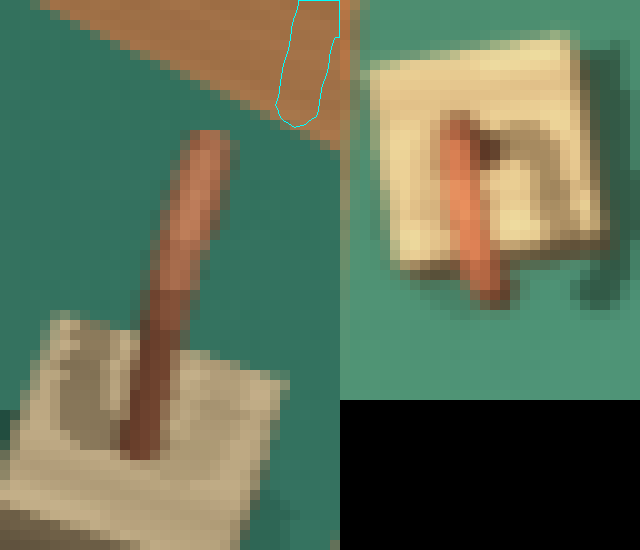

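```bash
cat > fit2.py <<'E'
from fit import *
SB=(296,204,326,255);TB=(184,156,214,196)
def mask(f,b):
    h=cv2.cvtColor(f["img"],cv2.COLOR_RGB2HSV).astype(int)[b[1]:b[3],b[0]:b[2]]
    m=((h[...,0]<=15)&(h[...,1]>=98)).astype(np.uint8)
    if f is S: m[:8]=0;m[:12,24:]=0
    else: m[12:16,13:]=0
    k,l,st,ce=cv2.connectedComponentsWithStats(m);i=1+np.argmax(st[1:,4]);return (l==i).astype(float)
mS,mT=mask(S,SB),mask(T,TB)
def cost(p,rad):
    e=0
    for f,b,m in((S,SB,mS),(T,TB,mT)): e+=((render(f,p,rad,b)-m)**2).sum()/m.sum()
    return e+((p[2]-.01)/.004)**2*.02+ (np.hypot(p[4],p[5])/.06)**2*.03
E
python3 - <<'E'
from fit2 import *
print(mS.sum(),mT.sum())
x0=plane(S,(310,245),.055);print("base",x0,"crown",tri([S,T],[(316.3,214.5),(197.5,174)]))
for rad in(.006,.0095):
    best=None
    for yaw in(-.3,0,.3):
        p0=np.array([x0[0],x0[1],.01,yaw,0,0])
        sx=np.vstack([p0]+[p0+d for d in np.diag([.006,.006,.003,.2,.04,.04])])
        r=minimize(cost,p0,args=(rad,),method="Nelder-Mead",options=dict(initial_simplex=sx,maxiter=900,xatol=1e-5,fatol=1e-5))
        r=minimize(cost,r.x,args=(rad,),method="Nelder-Mead",options=dict(maxiter=600))
        print(rad,r.fun,r.x.round(4))
        if best is None or r.fun<best.fun:best=r
    if rad==.006:
        np.save("pipe.npy",best.x)
        out=[]
        for f,b,m in((S,SB,mS),(T,TB,mT)):
            im=cv2.resize(f["img"][b[1]:b[3],b[0]:b[2],::-1],None,fx=10,fy=10,interpolation=cv2.INTER_NEAREST)
            q=(cv2.resize(render(f,best.x,rad,b),None,fx=10,fy=10,interpolation=cv2.INTER_LINEAR)>.5).astype(np.uint8)
            cs,_=cv2.findContours(q,cv2.RETR_EXTERNAL,cv2.CHAIN_APPROX_NONE);cv2.drawContours(im,cs,-1,(255,255,0),1)
            out.append(cv2.copyMakeBorder(im,0,550-im.shape[0],0,0,cv2.BORDER_CONSTANT))
        cv2.imwrite("pics/fit2.png",np.hstack(out))
E
```

```text
140.0 78.0
base [0.58117577 0.27874715 0.055     ] crown (array([0.55371069, 0.2679724 , 0.15624135]), [4.7, 4.7])
0.006 0.3584744036095715 [ 0.5791  0.2774  0.0093  0.18    0.0156 -0.0193]
0.006 0.3794116413046129 [ 0.5797  0.2779  0.0119  0.1938  0.0166 -0.0115]
0.006 0.39776155313966144 [ 0.5782  0.2789  0.0117  0.1833  0.0301 -0.0028]
0.0095 1.545850978656648 [ 0.578   0.2812  0.0074  0.2667  0.0323 -0.0164]
0.0095 1.5531084771564305 [ 0.5766  0.2798  0.0082  0.2738  0.0226 -0.0012]
0.0095 1.5673857255637393 [0.5746 0.2801 0.01   0.2645 0.0291 0.0123]
```

View pics/fit2.png

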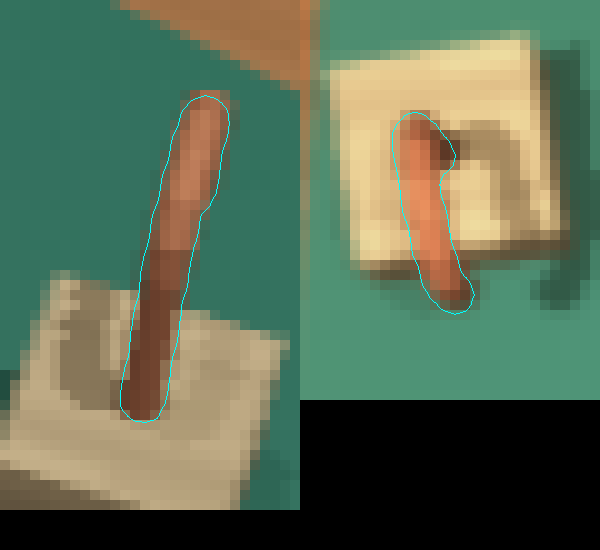

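```bash
cat >> h.py <<'E'
GR=0.078
def tcp(Rp,tip,s=1,g=GR):
    """Rp: pipe rotation matrix, tip: origin -> TCP pos, rotvec"""
    x,y,z=Rp.T
    Rt=np.column_stack([s*y,s*x,-z]);return np.asarray(tip)+g*z,R.from_matrix(Rt).as_rotvec()
YAW=.012
Rpl=(R.from_euler("z",YAW)*R.from_euler("y",-np.pi/6)).as_matrix()
HM=np.array([.5446,.0543,.1122])
def hole(y): return HM+Rpl[:,1]*y
def tool2pipe(st,s=1,g=GR):
    Rt=R.from_rotvec(st["eef_rot"]).as_matrix();Rp=np.column_stack([s*Rt[:,1],s*Rt[:,0],-Rt[:,2]]);return Rp,st["position"]-g*Rp[:,2]
E
python3 - <<'E'
from h import *
p=np.load("pipe.npy");Rp=(R.from_euler("xy",p[4:6])*R.from_euler("z",p[3])).as_matrix()
print(Rp.round(3))
for s in(1,-1):
    print(s)
    for nm,Rr,t in(("pre",Rp,p[:3]+[0,0,.09]),("grasp",Rp,p[:3]),("lift",Rp,p[:3]+Rp[:,2]*.07),
       ("L",Rpl,hole(.058)+Rpl[:,2]*.06),("L2",Rpl,hole(.058)-Rpl[:,2]*.035),("M",Rpl,hole(0)+Rpl[:,2]*.02),("S",Rpl,hole(-.058)+Rpl[:,2]*.02),("S2",Rpl,hole(-.058)-Rpl[:,2]*.035),
       ("tub",np.eye(3),[.52,-.35,.1]),("tub2",np.eye(3),[.52,-.35,.022])):
        a=tcp(Rr,t,s);q=ik(*a);print(nm,a[0].round(3),None if q is None else np.round(q,2))
E
```

```text
[[ 0.984 -0.179 -0.019]
 [ 0.179  0.984 -0.016]
 [ 0.022  0.012  1.   ]]
1
pre [0.578 0.276 0.177] [ 0.33  0.51 -0.05  0.99  0.01  0.15]
grasp [0.578 0.276 0.087] [ 0.33  0.59 -0.16  0.8   0.01  0.15]
lift [0.576 0.275 0.157] [ 0.33  0.52 -0.08  0.94  0.01  0.15]
L [0.475 0.111 0.232] [ 0.11 -0.13 -0.87  0.31 -0.05  0.08]
L2 [0.522 0.112 0.149] [ 0.1   0.1  -0.91  0.04 -0.04  0.07]
M [0.496 0.054 0.197] [-0.06 -0.07 -0.92  0.2   0.04 -0.07]
S [ 0.496 -0.004  0.197] [-0.23 -0.07 -0.92  0.21  0.12 -0.21]
S2 [ 0.524 -0.004  0.149] [-0.21  0.07 -0.94  0.05  0.11 -0.2 ]
tub [ 0.52  -0.35   0.178] [-0.71  0.5  -0.06  1.01  0.   -0.71]
tub2 [ 0.52 -0.35  0.1 ] [-0.71  0.57 -0.15  0.84  0.   -0.71]
-1
pre [0.578 0.276 0.177] [ 0.33  0.51 -0.05  0.99  0.01 -2.99]
grasp [0.578 0.276 0.087] [ 0.33  0.59 -0.16  0.8   0.01 -2.99]
lift [0.576 0.275 0.157] [ 0.33  0.52 -0.08  0.94  0.01 -3.  ]
L [0.475 0.111 0.232] [ 0.11 -0.13 -0.87  0.31 -0.05 -3.06]
L2 [0.522 0.112 0.149] [ 0.1   0.1  -0.91  0.04 -0.04 -3.07]
M [0.496 0.054 0.197] [-0.06 -0.07 -0.92  0.2   0.04  3.08]
S [ 0.496 -0.004  0.197] [-0.23 -0.07 -0.92  0.21  0.12  2.93]
S2 [ 0.524 -0.004  0.149] [-0.21  0.07 -0.94  0.05  0.11  2.94]
tub [ 0.52  -0.35   0.178] [-0.71  0.5  -0.06  1.01  0.    2.43]
tub2 [ 0.52 -0.35  0.1 ] [-0.71  0.57 -0.15  0.84  0.    2.43]
```

Run:
```python
from h import *
p=np.load("pipe.npy");Rp=(R.from_euler("xy",p[4:6])*R.from_euler("z",p[3])).as_matrix()
a,r=tcp(Rp,p[:3]+Rp[:,2]*.15);movep(a,r);print(get_state()["clock"])
a,r=tcp(Rp,p[:3]+Rp[:,2]*.055);move_l(a,.2)
st=get_state();print(st["clock"],st["position"],a)
for n in("scene","top"):
    f=grab_frame(n); crop(f,proj(f,[.56,.275,.1]),37,n+"1.png")
ims=[cv2.resize(cv2.imread(f"pics/{n}1.png"),(400,400)) for n in("scene","top")]
cv2.imwrite("pics/m2.png",np.hstack(ims))
```

```text
3.5583
4.1833 [0.57663301 0.276077   0.1430796 ] [0.57652801 0.27529664 0.1422448 ]
```

View pics/m2.png

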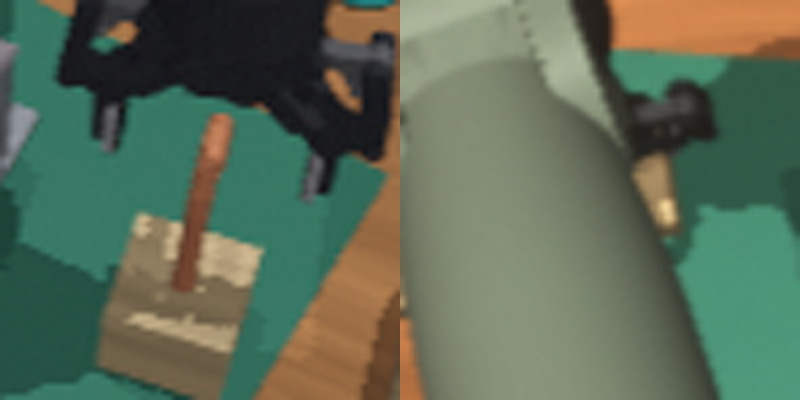

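The scene view shows the pipe (crown at about 220,120) centred between the open fingers. I'll descend and grip.

Run:
```python
from h import *
p=np.load("pipe.npy");Rp=(R.from_euler("xy",p[4:6])*R.from_euler("z",p[3])).as_matrix()
a,r=tcp(Rp,p[:3]);print(move_l(a,.15,until_force=8))
st=get_state();print(st["clock"],st["position"]-a,st["contact_force"])
grab(50);st=get_state();print(st["clock"],st["finger_gap"],st["contact_force"],st["wrist_torque"])
a2,_=tcp(Rp,p[:3]+Rp[:,2]*.075)
print(move_l(a2,.12,until_force=15));st=get_state();print(st["clock"],st["position"]-a2,st["finger_gap"],st["contact_force"],st["wrist_torque"])
f=grab_frame("scene"); crop(f,proj(f,[.56,.275,.15]),44,"s4.png")
```

```text
False
4.8 [0.00046973 0.000132   0.00081817] [-0.12461219 -0.66063147  0.44846937]
5.475 0.12860389584526943 [ 0.95601924 -3.20896022  1.77367043] [-0.87046748 -0.10964529 -0.03348447]
False
6.25 [-0.00069862  0.00012388 -0.00085709] 0.12888285100900082 [-0.00395903 -0.3719059  -1.11080177] [-0.05990069  0.01064271  0.02964592]
```

View pics/s4.png

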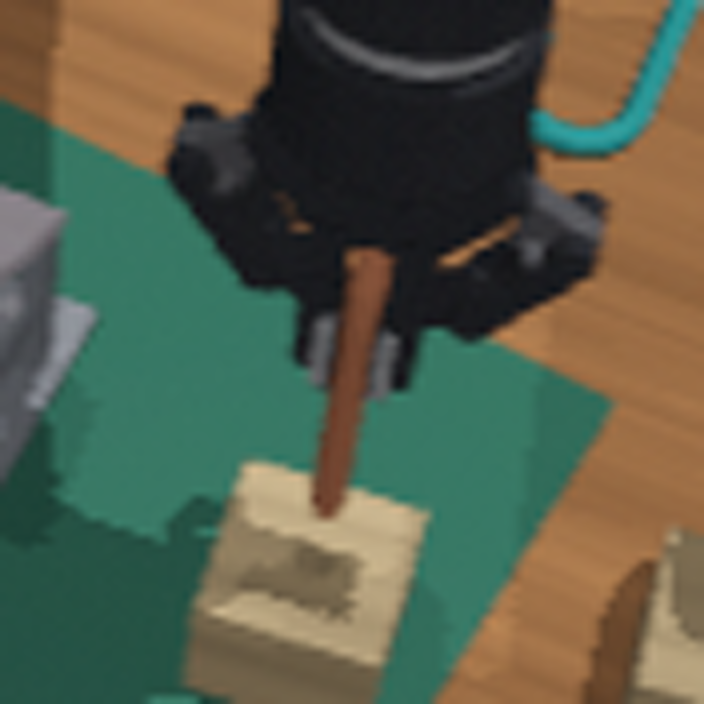

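Pipe is out of its socket: tip at (325,505) in the crop, weight about 1.1 N, gap about 11 mm. Next is the point above the red hole, tilted 30°.

Run:
```python
from h import *
st=get_state();move_l(st["position"]+[-.03,-.02,.07],.2)
a,r=tcp(Rpl,hole(.058)+Rpl[:,2]*.03);movep(a,r)
st=get_state();print(st["clock"],st["position"]-a,st["contact_force"],st["wrist_torque"])
import pickle
Fs={}
for n in("scene","top"):
    f=grab_frame(n);Fs[n]=f;c=proj(f,hole(.04));x0,y0=crop(f,c,30,n+"2.png",s=10);print(n,x0,y0,"hole",proj(f,hole(.058)),"tip",proj(f,hole(.058)+Rpl[:,2]*.03),"sph",proj(f,hole(.058)+Rpl[:,2]*.036))
pickle.dump(Fs,open("f2.pkl","wb"))
ims=[cv2.resize(cv2.imread(f"pics/{n}2.png"),(400,400),interpolation=cv2.INTER_NEAREST) for n in("scene","top")]
cv2.imwrite("pics/m3.png",np.hstack(ims))
```

```text
7.6583 [0.00116986 0.0003448  0.00035104] [ 0.39520815  0.01978207 -0.01368404] [-0.07341589  0.44793193  0.02166969]
scene 226 167 hole [261.95661317 199.60556017] tip [264.49110231 189.95407352] sph [265.00481848 187.99781153]
top 225 147 hole [249.1801949  178.18604507] tip [249.22865134 182.07804896] sph [249.23856742 182.8745044 ]
```

View pics/m3.png

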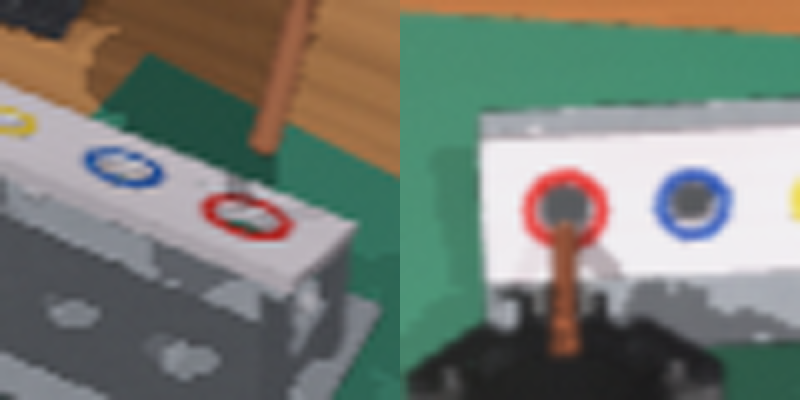

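```bash
cat >> h.py <<'E'
def here(): return get_state()["position"]
def rel(pos,hy):
    """tip in plate coords relative to hole mouth"""
    return Rpl.T@(np.asarray(pos)-GR*(-R.from_rotvec(get_state()["eef_rot"]).as_matrix()[:,2])-hole(hy))*1000
def at(hy,dx=0,dy=0,d=0): # tip at depth -d
    return tcp(Rpl,hole(hy)+Rpl@np.array([dx,dy,d]))[0]
def probe(hy,c,d,axis,span=.009,F=3,v=.02):
    out=[]
    for s in(1,-1):
        o=np.zeros(2);o[axis]=s*span
        hit=move_l(at(hy,c[0]+o[0],c[1]+o[1],d),v,until_force=F)
        st=get_state();out.append((hit,rel(st["position"],hy)));
        move_l(at(hy,c[0],c[1],d),.06)
    return out
E
python3 - <<'E'
from h import *
print(move_l(at(.058,0,0,-.022),.12,until_force=6));st=get_state();print(rel(st["position"],.058).round(2),st["contact_force"].round(2))
if abs(rel(here(),.058)[2]+22)<2:
    for ax in(1,0):
        for h in probe(.058,(0,0),-.022,ax): print(ax,h[0],h[1].round(2))
print(get_state()["clock"])
E
```

```text
False
[  0.09   0.29 -22.3 ] [-0.17  0.12 -1.16]
1 True [-2.00e-02  6.92e+00 -2.17e+01]
1 True [ -0.87  -6.65 -22.14]
0 True [  5.22  -0.08 -22.38]
0 True [ -7.78  -0.08 -21.95]
11.125
```

Probing puts the red hole's centre at x −1.3, y +0.1 mm from my estimate, with a span of about ±6.7 mm against the 6.5 mm clearance. I'll push to full depth and check with a picture.

Run:
```python
from h import *
c=(-.0013,.0001)
print(move_l(at(.058,*c,-.037),.08,until_force=6));st=get_state();print(rel(st["position"],.058).round(2),st["contact_force"].round(2))
f=grab_frame("scene");crop(f,proj(f,hole(.04)),30,"s5.png",s=10)
move_l(at(.058,*c,.018),.15)
move_l(at(0,*c,.018),.15)
print(move_l(at(0,*c,-.022),.1,until_force=6));st=get_state();print(rel(st["position"],0).round(2),st["contact_force"].round(2))
if abs(rel(here(),0)[2]+22)<2:
    for ax in(1,0):
        for h in probe(0,c,-.022,ax,span=.007): print(ax,h[0],h[1].round(2))
print(get_state()["clock"])
```

```text
False
[-3.280e+00 -1.000e-02 -3.739e+01] [-0.02  0.53 -0.96]
False
[ -2.46   0.78 -22.12] [ 0.12  0.78 -1.71]
1 True [ -1.88   4.95 -21.68]
1 True [ -2.59  -4.41 -22.14]
0 False [  4.18   0.1  -22.1 ]
0 True [ -5.66  -0.08 -21.8 ]
15.6583
```

View pics/s5.png

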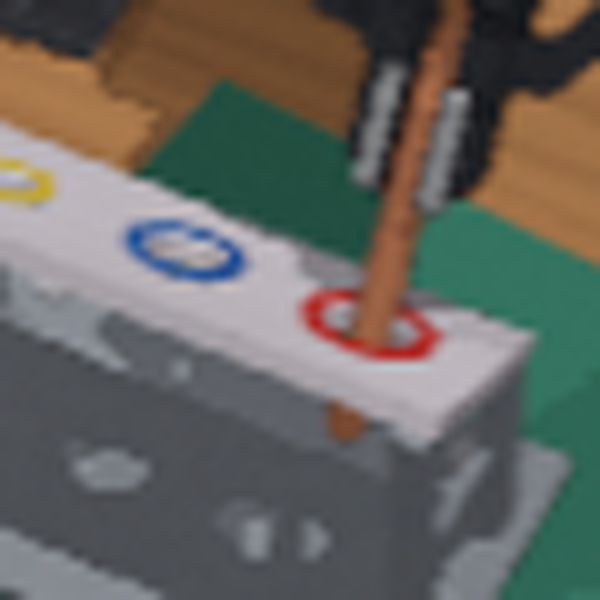

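Run:
```python
from h import *
def show(t):
    st=get_state();Rp,_=tool2pipe(st);print(t,round(st["clock"],2),rel(st["position"],0).round(2),"tiltdeg",(R.from_matrix(Rpl.T@Rp).as_rotvec()*57.3).round(2),st["contact_force"].round(2),st["wrist_torque"].round(2))
show("now");sleep(.2);show("+.2")
c=(-.0008,.0002)
move_l(at(0,*c,-.030),.08);show("a");sleep(.15);show("b")
```

```text
now 15.66 [ -2.44   0.11 -22.09] tiltdeg [-0.01  0.69  0.03] [-0.13 -0.2  -0.8 ] [-0.04  0.54  0.07]
+.2 15.86 [ -3.01   0.13 -22.16] tiltdeg [-0.01  0.71  0.03] [ 0.09  0.82 -1.03] [-0.    0.56  0.01]
a 16.11 [ -2.47   0.22 -30.35] tiltdeg [-0.01  0.72  0.03] [-0.22 -0.96 -0.87] [-0.02  0.55  0.03]
b 16.26 [ -1.9    0.22 -29.96] tiltdeg [-0.01  0.66  0.03] [ 0.02  0.35 -1.26] [-0.03  0.53 -0.  ]
```

```bash
cat >> h.py <<'E'
def rot_cmd(a): # compensate sag: rotate about plate y by a deg
    Rr=R.from_rotvec(Rpl[:,1]*np.radians(a)).as_matrix()@Rpl
    return tcp(Rr,[0,0,0])[1]
E
python3 - <<'E'
from h import *
def show(t,hy=0):
    st=get_state();Rp,_=tool2pipe(st);print(t,round(st["clock"],2),rel(st["position"],hy).round(2),"tiltdeg",(R.from_matrix(Rpl.T@Rp).as_rotvec()*57.3).round(2),st["contact_force"].round(2),st["wrist_torque"].round(2))
print(move_l(at(0,.0003,.0001,-.038),.08,until_force=6));show("deep")
f=grab_frame("scene");crop(f,proj(f,hole(.0)),30,"s6.png",s=10)
move_l(at(0,.0003,.0001,.015),.15)
move_l(at(-.058,.0003,.0001,.010),.12,rot=rot_cmd(-.7))
for i in range(6): show("Y",-.058);sleep(.07)
import pickle
Fs={n:grab_frame(n) for n in("scene","top")};pickle.dump(Fs,open("f3.pkl","wb"))
ims=[]
for n,f in Fs.items():
    x0,y0=crop(f,proj(f,hole(-.045)),25,n+"3.png",s=8);print(n,x0,y0);ims.append(cv2.imread(f"pics/{n}3.png"))
cv2.imwrite("pics/m4.png",np.hstack(ims))
E
```

```text
False
deep 16.51 [ -0.85   0.09 -38.18] tiltdeg [-0.01  0.68  0.03] [ 0.08 -0.1  -2.16] [-0.    0.54  0.  ]
Y 17.69 [0.55 0.19 9.52] tiltdeg [ 0.02 -0.62 -0.04] [-0.56  0.81 -0.55] [-0.11  0.59  0.01]
Y 17.76 [0.82 0.62 9.71] tiltdeg [ 0.04 -0.65  0.01] [ 0.33  1.26 -0.99] [-0.04  0.55  0.03]
Y 17.82 [1.11 0.79 9.87] tiltdeg [ 0.04 -0.68  0.04] [ 0.52  0.58 -1.05] [ 0.02  0.57 -0.03]
Y 17.89 [1.2  0.84 9.94] tiltdeg [ 0.04 -0.69  0.05] [ 0.21 -0.91 -0.73] [-0.01  0.51  0.03]
Y 17.96 [ 1.32  0.79 10.02] tiltdeg [ 0.04 -0.7   0.06] [ 0.14  0.16 -0.43] [ 0.02  0.58 -0.04]
Y 18.02 [ 1.32  0.66 10.04] tiltdeg [ 0.03 -0.71  0.05] [-0.22 -0.37 -0.38] [0.04 0.52 0.  ]
scene 204 161
top 258 151
```

View pics/s6.png

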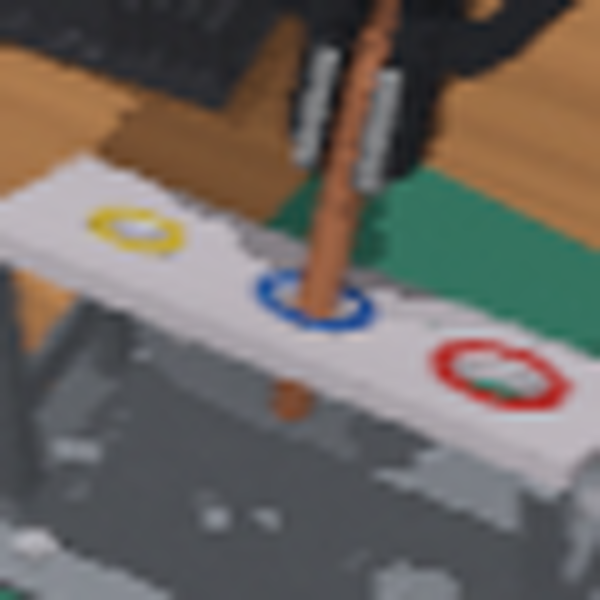

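View pics/m4.png

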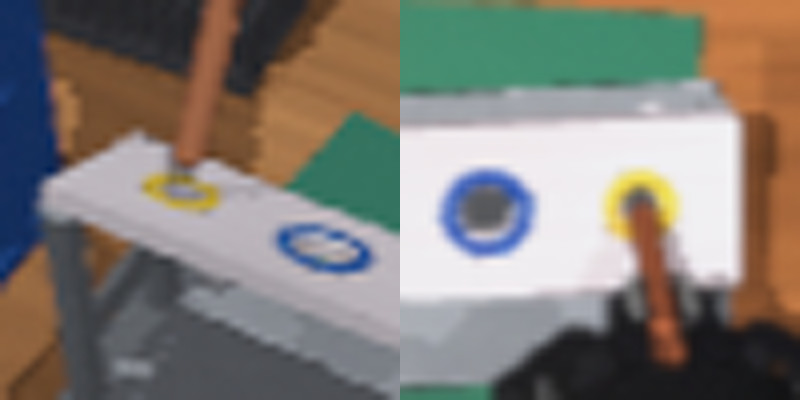

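Blue hole passed: the tip shows below the plate at (292,400) in the crop. The tip now sits over the yellow ring, so I'll square it up and offer it gently.

Run:
```python
from h import *
def show(t,hy=-.058):
    st=get_state();Rp,_=tool2pipe(st);print(t,round(st["clock"],2),rel(st["position"],hy).round(2),"tilt",(R.from_matrix(Rpl.T@Rp).as_rotvec()*57.3).round(2),"F",(Rpl.T@st["contact_force"]).round(2))
    return st
r0=rot_cmd(0);c=np.array([-.0006,.0002])
move_l(at(-.058,*c,.006),.05,rot=r0);sleep(.35);show("pre")
hit=move_l(at(-.058,*c,-.012),.04,rot=r0,until_force=5);show(hit);sleep(.1);show("s")
```

```text
pre 18.79 [-0.58  0.17  6.03] tilt [-0.   -0.01 -0.  ] F [ 0.36 -0.06 -0.82]
False 19.39 [ -0.95   0.28 -12.25] tilt [ 0.01  0.04 -0.  ] F [-0.38 -0.6  -0.67]
s 19.49 [ -0.64   0.23 -12.  ] tilt [0.   0.01 0.  ] F [ 0.68 -0.03 -0.81]
```

Run:
```python
from h import *
def show(t,hy=-.058):
    st=get_state();print(t,round(st["clock"],2),rel(st["position"],hy).round(2),"F",(Rpl.T@st["contact_force"]).round(2),st["finger_gap"])
r0=rot_cmd(0);c=(-.0006,.0002)
print(move_l(at(-.058,*c,-.038),.06,rot=r0,until_force=6));show("deep");sleep(.1);show("deep")
f=grab_frame("scene");crop(f,proj(f,hole(-.04)),30,"s7.png",s=10)
print(move_l(at(-.058,*c,.02),.12,rot=r0));show("out",-.058)
# tub geometry
import pickle;F=pickle.load(open("f0.pkl","rb"));S,T=F["scene"],F["top"]
x0,y0=crop(S,(125,155),38,"tubs.png",s=10);print("S",x0,y0)
x1,y1=crop(T,(405,172),38,"tubt.png",s=10);print("T",x1,y1)
ims=[cv2.resize(cv2.imread("pics/%s.png"%k),(400,400),interpolation=cv2.INTER_CUBIC) for k in("tubs","tubt")];cv2.imwrite("pics/m5.png",np.hstack(ims))
```

```text
False
deep 20.07 [ -0.9    0.28 -38.16] F [-1.02  0.43 -0.95] 0.12553053746626744
deep 20.18 [ -0.61   0.21 -37.87] F [-1.13  0.08 -0.15] 0.12912421123444687
False
out 20.86 [-0.36  0.1  20.07] F [-0.39  0.89 -0.18] 0.12283083034329936
S 87 117
T 367 134
```

View pics/s7.png

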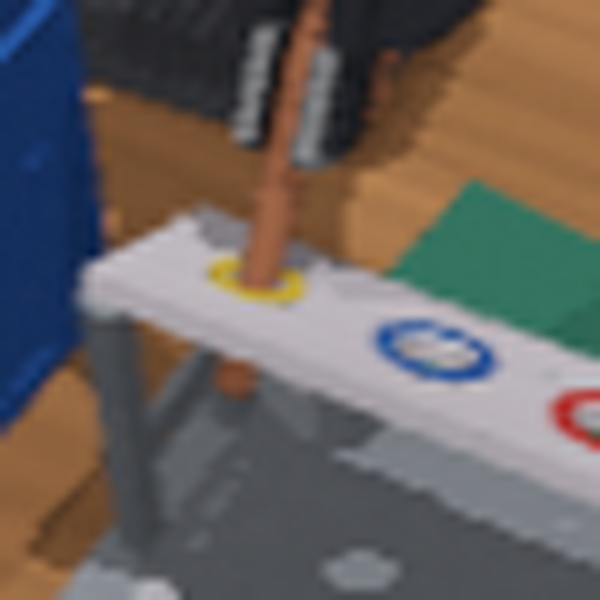

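View pics/m5.png

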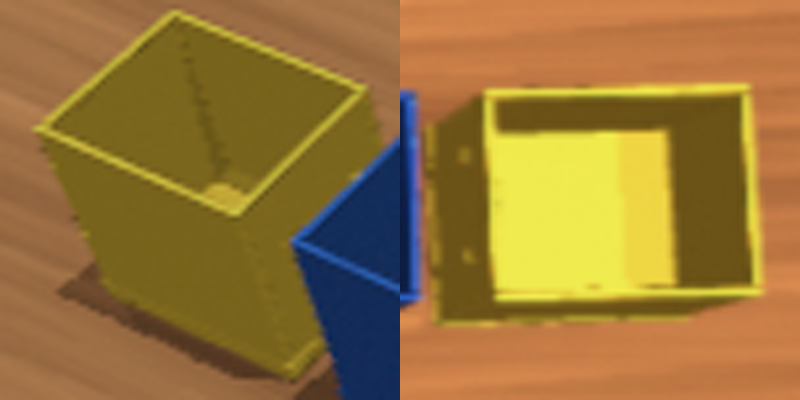

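Run:
```python
from h import *
import pickle;F=pickle.load(open("f0.pkl","rb"));S,T=F["scene"],F["top"]
k=76/400
sc={"++":(237,214),"+-":(38,127),"--":(176,12),"-+":(367,90)}
tc={"++":(487-400,90),"+-":(751-400,86),"--":(763-400,293),"-+":(494-400,299)}
for n in sc:
    a=(87+sc[n][0]*k-.5,117+sc[n][1]*k-.5);b=(367+tc[n][0]*k-.5,134+tc[n][1]*k-.5)
    print(n,plane(S,a,.145).round(4),plane(T,b,.145).round(4),tri([S,T],[a,b]))
```

```text
++ [ 0.6061 -0.2866  0.145 ] [ 0.6105 -0.2882  0.145 ] (array([ 0.60877569, -0.28575652,  0.14820348]), [1.9, 1.9])
+- [ 0.6051 -0.4343  0.145 ] [ 0.6083 -0.4369  0.145 ] (array([ 0.60679065, -0.4347027 ,  0.14656387]), [1.9, 1.9])
-- [ 0.4893 -0.4311  0.145 ] [ 0.4908 -0.4355  0.145 ] (array([ 0.48959034, -0.43381034,  0.14461154]), [2.1, 2.1])
-+ [ 0.4909 -0.2848  0.145 ] [ 0.4919 -0.2853  0.145 ] (array([ 0.49153888, -0.28472086,  0.14565294]), [0.5, 0.5])
```

Yellow hole passed too: the tip shows below at (235,378). So this is the 12 mm pipe, and it goes to the yellow tub. Its rim corners triangulate to z ≈ 0.146, with the near wall's outside at x ≈ 0.490 and y centre ≈ −0.360, which matches the given sizes.

```bash
cat >> h.py <<'E'
Rtub=R.from_euler("z",-.01).as_matrix()
TX,TY=.514,-.360
E
python3 - <<'E'
from h import *
st=get_state();move_l(st["position"]+[-.0,-.03,.06],.2,rot=rot_cmd(0))
a,r=tcp(Rtub,[TX,TY,.175]);movep(a,r);sleep(.2)
st=get_state();print(st["clock"],st["position"]-a,st["contact_force"],st["finger_gap"])
import pickle
Fs={n:grab_frame(n) for n in("scene","top")};ims=[]
for n,f in Fs.items():
    x0,y0=crop(f,proj(f,[.51,-.36,.2]),38,n+"4.png",s=5);print(n,x0,y0,"tip",(proj(f,[TX,TY,.175])-[x0,y0])*400/76,"crown",(proj(f,[TX-.024,TY,.175+.129])-[x0,y0])*400/76);ims.append(cv2.resize(cv2.imread(f"pics/{n}4.png"),(400,400)))
cv2.imwrite("pics/m6.png",np.hstack(ims))
E
```

```text
22.7833 [0.00028998 0.00122858 0.00064962] [-0.20714122  0.13693227 -0.86489231] 0.12384289072266255
scene 90 77 tip [209.43570361 242.24081084] crown [176.13778355  32.27208378]
top 377 143 tip [187.09205576 199.34105754] crown [273.69250842 215.81015001]
```

View pics/m6.png

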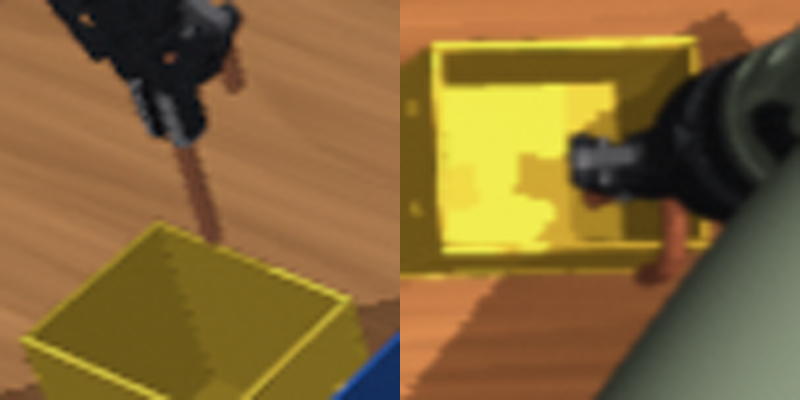

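The tip, at scene-crop (211,240), is where I predicted, and the lip is outside the near wall at (655,275) in the top view. Now lowering.

Run:
```python
from h import *
def show(t):
    st=get_state();_,tip=tool2pipe(st);print(t,round(st["clock"],2),tip.round(4),st["contact_force"].round(2),round(st["finger_gap"],3));return st
r=tcp(Rtub,[0,0,0])[1]
print(move_l(tcp(Rtub,[TX,TY,.034])[0],.12,rot=r,until_force=8));show("low");sleep(.15)
hit=move_l(tcp(Rtub,[TX,TY,.014])[0],.03,rot=r,until_force=3);show(hit);sleep(.1);show("s")
Fs={n:grab_frame(n) for n in("scene","top")};ims=[]
for n,f in Fs.items():
    crop(f,proj(f,[.51,-.36,.12]),38,n+"5.png",s=5);ims.append(cv2.resize(cv2.imread(f"pics/{n}5.png"),(400,400)))
cv2.imwrite("pics/m7.png",np.hstack(ims))
```

```text
False
low 24.21 [ 0.5146 -0.3605  0.0349] [-0.14  0.03 -1.52] 0.125
True 24.82 [ 0.5144 -0.3601  0.0226] [0.14 0.53 3.46] 0.126
s 24.92 [ 0.5145 -0.3602  0.0226] [1.76 0.24 3.25] 0.128
```

View pics/m7.png

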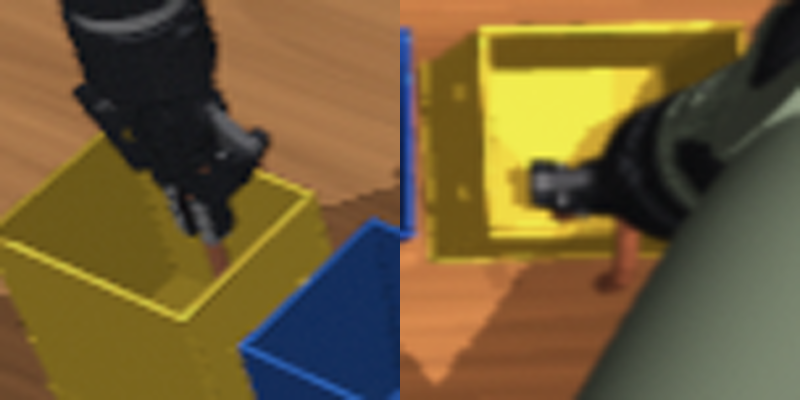

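Contact came at tip z = 0.0226, against 0.022 expected for the bend resting on the rim. Leg is inside, lip outside. Releasing.

Run:
```python
from h import *
r=tcp(Rtub,[0,0,0])[1]
let_go();st=get_state();print(st["clock"],st["contact_force"].round(2),st["finger_gap"])
print(move_l(tcp(Rtub,[TX,TY,.16])[0],.1,rot=r,until_force=6));st=get_state();print(st["clock"],st["contact_force"].round(2),st["position"])
move_l(st["position"]+[-.12,.0,.08],.2,rot=r)
Fs={n:grab_frame(n) for n in("scene","top")};ims=[]
for n,f in Fs.items():
    crop(f,proj(f,[.51,-.36,.12]),38,n+"6.png",s=5);ims.append(cv2.resize(cv2.imread(f"pics/{n}6.png"),(400,400)))
cv2.imwrite("pics/m8.png",np.hstack(ims));cv2.imwrite("pics/full8.png",np.hstack([cv2.resize(f["img"][:,:,::-1],(400,300)) for f in Fs.values()]))
print(get_state()["clock"])
```

```text
25.725 [-0.12 -0.38 -0.44] 1.0004133119283263
False
27.25 [ 0.16 -1.09 -0.45] [ 0.51369829 -0.35972576  0.23719922]
28.2167
```

View pics/m8.png

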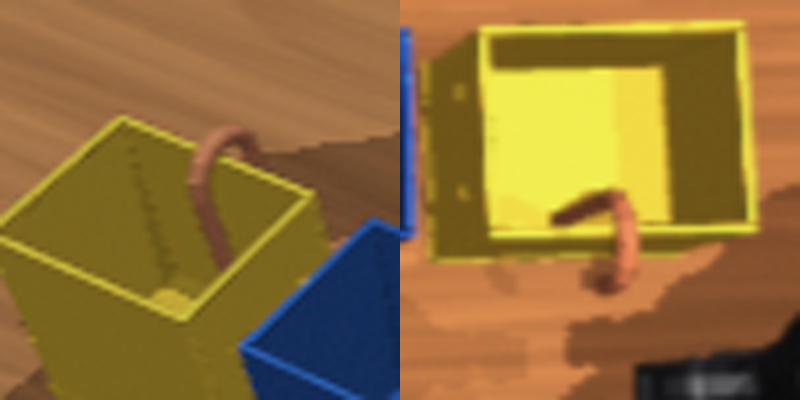

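View pics/full8.png

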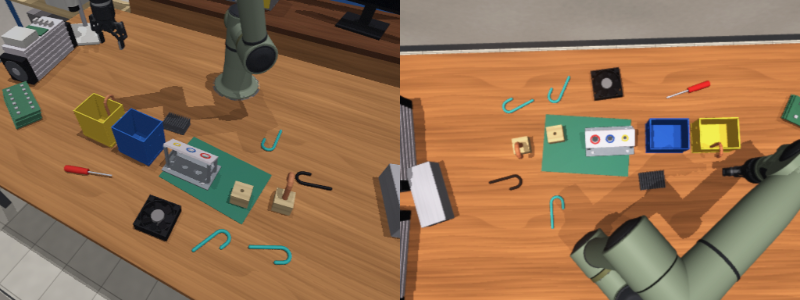

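The pipe hangs over the near wall with its leg inside and lip outside, but leans sideways. I'll check that it has settled.

Run:
```python
from h import *
sleep(1.0)
ims=[]
for n in("scene","top"):
    f=grab_frame(n);crop(f,proj(f,[.51,-.36,.12]),38,n+"7.png",s=5);ims.append(cv2.resize(cv2.imread(f"pics/{n}7.png"),(400,400)))
cv2.imwrite("pics/m9.png",np.hstack(ims))
a=[cv2.imread(f"pics/{n}6.png").astype(int)-cv2.imread(f"pics/{n}7.png") for n in("scene","top")]
print([np.abs(x).mean() for x in a],get_state()["clock"])
```

```text
[np.float64(0.5698222530009234), np.float64(0.8413273314866113)] 29.3167
```

View pics/m9.png

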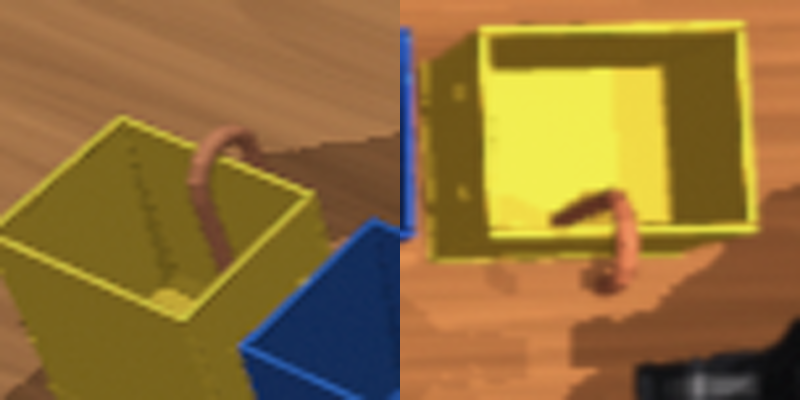

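Run:
```python
from h import *
import pickle;F=pickle.load(open("f0.pkl","rb"));g=grab_frame("scene")
for nm,(x0,x1,y0,y1) in dict(sink=(205,248,140,175),fan=(168,235,245,310),drv=(80,146,205,232),thick=(345,382,215,276)).items():
    a=F["scene"]["img"][y0:y1,x0:x1].astype(int);b=g["img"][y0:y1,x0:x1].astype(int);print(nm,np.abs(a-b).mean().round(2))
st=get_state();print(st["clock"],st["contact_force"]);sign_off()
```

```text
sink 11.84
fan 1.04
drv 0.84
thick 0.83
29.3667 [-0.57578327  0.36992175 -0.20752579]
the job is handed in; nothing more can be done
```

The pipe on the mat is the 12 mm one, so I hung it on the yellow tub and handed the job in at about 29 s.

- **Gauging:** I pushed the leg through the red, blue and yellow holes in that order. At each hole the end stood about 30 mm out below the plate, seen in a picture each time, and I drew it out before moving on. It entered the yellow hole on the first offer with hardly any force.
- **Placing:** I lowered the pipe onto the near wall of the yellow tub. Contact came with the end at z = 22.6 mm, against 22 mm expected, which is about 17 mm above the tub floor. Only then did I let go and back off.
- **Last checks:** Two pairs of pictures about 1 s apart show the pipe hanging still by its bend, leg inside and lip outside. It leans a little sideways along the wall. The end's height after release was not measured again.
- **Bystanders:** The fan, screwdriver and other pipe match the first picture. The heat sink's patch differs by more (mean difference 11.8, against about 1 for the others). I take this to be the arm's shadow falling on it, because the final overview shows it in its old place, but I did not measure its position separately.

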